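# Set the flow selector to the green port and start it

## Robot

A 7-joint arm with a two-finger parallel gripper is mounted at the origin on the work surface. World frame = base frame: x ahead of the robot, y to its left, z up, the work surface at z = 0. Lengths are in m, angles in rad, forces in N, time in s.
With the tool pointing down it reaches from about 0.425 to 0.875 m from the base axis. Payload 8.4 kg.
Tool frame: the origin (TCP) lies at the very end of the fingers, on their centre line; the grasp point (between the pads) lies env.grip_point_offset behind it (env.grip_point_offset is the distance from the TCP to the grasp point, in m); y points along the fingers, z is the direction in which the jaws open and shut, and the axes are right-handed (so a half turn about y gives the same grasp; the last joint's range is limited). The gripper opens to 87 mm and grips with 3 to 60 N. Pads are 19 mm wide; open, the fingers measure 117 mm over their backs; the gripper's body (75 mm by 190 mm) begins 51 mm behind the grasp point.
Start: joints at [-1.386, 0.333, 0.04, 1.465, -0.013, 1.343, -0.059], TCP at [0.182, 0.624, 0.223] pointing down, gripper open.
Joint ranges: [-2.58, 2.58], [-0.38, 2.09], [-1.3, 1.39], [0.25, 2.4], [-1.5, 4.64], [0.08, 2.09], [-2.65, 2.65]. Speed limits (rad/s): [2.22, 2.22, 2.79, 2.79, 3.14, 3.14, 3.14].

## Interface

Orientations are given as a unit quaternion [x, y, z, w].
In Python, from plant import readout, read_camera, hand_in, nets, env gives the robot as it stands. The module is installed in compiled form; this text tells all that it offers.
- The arm moves only by the tool send_rows, never from a script. Its argument "plan" is a list of rows, each a list of 5 numbers: the shift along the world's x, y, z in mm, then the turn about the world's z in units of 5 degrees (1.0 is 5 degrees), then the closure in counts, from 0 (fully open) to 255 (shut). A call has 1 to 20 rows; each row shifts and turns the pose as measured when the row begins; what a row does not reach is not made up. A row lasts 1/10 s, in which the tool goes at most 50 mm and 8.59 degrees, less where a joint would pass 70% of its speed; a pose out of reach is approached as far as the arm can. A call is refused whole if a number of a shift passes 50 or a number of a turn 1, either way. A call with a gripper value outside its range is refused whole. The fingers move at their own pace and stop on an object; "newtons" is the grip in N (left out, the last holds). Time passes only in rows, so rows that do not move let the fingers close. It gives the time, the measured TCP pose, the force and the opening at its end, in the units of the state.
- readout.observe(): the state, without advancing time (a new reading comes with each control period).
- read_camera(name): name is "scene" or "top"; returns a dict with "img" (420x560x3 uint8, red, green, blue), "vertical_fov" (degrees; the focal length in pixels is half the picture's height over the tangent of half this angle, whatever the lens; pixels are square), "cx", "cy" (the principal point, pixels), "dist" ([k1, k2, p1, p2, k3] as OpenCV has them; the pictures are not rectified), "rvec" (rotation vector, rad) and "tvec" (3), from world to camera coordinates, as OpenCV has them. Camera axes: x right, y down, z forward; pixel columns grow to the right and rows downward; lengths in m; the calibration is good to about 2 mm. A picture is of the moment at which its call begins. There is no depth.
- hand_in(): hands the job in, once; it reports no verdict.
Trained networks look in a picture, given as the dict that the camera call returned (one of the last four; its "shot" number tells which), for a name from the list of things; names that differ only in an ending like _2 or _b are one class to them, and where a whole thing is asked for, a point or a joint stands for the part that bears it (a point fixed in the world has none). Each returns a list of dicts, best first, with "confidence" (0 to 1); they miss things now and then, are a little off and sometimes report something else, mostly with a low value. They report only what shows in the picture. A call takes as long as a camera call.
- nets.trace(picture, query): "mask" (420x560 bool, what is visible of it) and "box" ([left, top, right, bottom] in pixels, round what is visible of it).
- nets.tip_of(picture, query): "xy" ([column, row] in pixels: a listed point, or the origin of a listed thing).
The state is a dict: "clock": time; "joint_positions": joint angles; "joint_vel": joint speeds; "effort": joint torques, N m; "eef_pos": TCP position; "orientation": TCP orientation; "wrist_force": force on the tool from outside, world axes, zero at the start; "torque": the same for the moment, N m; "gripper_width": opening from 0.0 (shut) to 1.0 (fully open).
Only numpy, scipy, OpenCV 4.12 (cv2) and the standard library are available. Lean on these libraries where they do the work, as an engineer would, in place of code of your own. Each camera call takes 0.05 s, during which the arm holds its last target. There are 200 camera calls.

## Task

On the blue flow-selector unit, gently push the black pointer arm round with a fingertip, without gripping it, until it points straight at the port with the green cap. Then press the white start button all the way down and let it go, leaving the pointer on green. Do not press the button before the pointer is on green, and leave the vial, the amber bottle and the beaker standing where they are.

Things in the scene. Friction and masses are not known exactly. Their poses are not given: they have to be found in the camera images.
- unit: Fixed blue case with a grey deck, 280 x 280 mm, 60 mm tall. Origin: on the bench under the pointer's vertical axis, which is the middle of the case; z up. Its x axis runs from the start button through the pointer's axis to the middle of the arc of ports. The four port places lie at -85, -40, +40 and +85 degrees from that x axis (seen from above, positive is counter-clockwise), 112 mm from the axis.
- turn (a joint): Angle of the pointer in rad: 0 when it points along the unit's x axis, positive counter-clockwise from above, stops at -1.9 and 1.9. It starts between -0.45 and 0.45, between the two middle port places. Steady friction of 0.12 N m, no spring and no clicks: about 2 N at 65 mm from the axis moves it, and it stays where it is left.
- pointer: Black pointer with a white end and a white line along its top: round hub 38 mm across, its top 104 mm above the bench, and one straight arm that reaches 85 mm from the axis, 14 mm wide, its underside 72 mm and its top 100 mm above the bench (12 and 40 mm above the deck). Origin: on the turning axis at deck height (60 mm); its x axis runs along the arm. It must not take more than 18 N: a light push is enough and a pinch is too much.
- pointer_tip (a point): Middle of the pointer's white end face, 85 mm from the axis and 86 mm above the bench; x axis along the arm, outwards.
- port_green: green-capped port fitting fixed on the deck, upright: 26 mm steel foot, green cap 24 mm across, 30 mm tall in all. Origin: centre of its foot, on the deck, 112 mm from the pointer's axis. Which of the four places each colour has changes from run to run. This is the port to point at.
- port_red: red-capped port fitting fixed on the deck, upright: 26 mm steel foot, red cap 24 mm across, 30 mm tall in all. Origin: centre of its foot, on the deck, 112 mm from the pointer's axis. Which of the four places each colour has changes from run to run.
- port_yellow: yellow-capped port fitting fixed on the deck, upright: 26 mm steel foot, yellow cap 24 mm across, 30 mm tall in all. Origin: centre of its foot, on the deck, 112 mm from the pointer's axis. Which of the four places each colour has changes from run to run.
- port_blue: blue-capped port fitting fixed on the deck, upright: 26 mm steel foot, blue cap 24 mm across, 30 mm tall in all. Origin: centre of its foot, on the deck, 112 mm from the pointer's axis. Which of the four places each colour has changes from run to run.
- start (a joint): Travel of the start button in m: 0 up, 0.006 fully down. A spring brings it back; fully down takes about 5 N.
- start_top (a point): Middle of the top of the white start button (26 mm across, in a black housing), its top 82 mm above the bench (22 mm above the deck) when up, 95 mm from the pointer's axis on the side away from the ports. It is pressed straight down.
- vial: Loose small glass vial with a black cap, 22 mm across, 50 mm tall, standing on a corner of the unit's deck beside the start button. Origin: centre of its underside. Leave alone.
- amber_bottle: Loose amber bottle with a red cap, 72 mm across, 160 mm tall, on the bench at the unit's left (+y) side. Origin: centre of its underside. Leave alone.
- beaker: Loose open glass beaker, 70 mm across, 85 mm tall, on the bench at the unit's right (-y) side. Origin: centre of its underside. Leave alone.

How it is judged:
By the outcome, as a careful person would: the job done as asked, in the order asked, and still so for the second after the job is handed in, with the robot touching nothing.
It also fails if it takes over 51 s, if anything falls off the work surface, if the arm or the gripper's body presses on something with over 40 N, if the wrist force passes 120 N, or if a joint passes its speed limit or range.

## Working session

There is one attempt and no reset: what is moved stays moved. The work goes in short steps, Python scripts to look and compute and a tool call to move; the robot and the scene stay as the last step left them, time stands still between calls to the robot, and variables do not carry over. Pictures are saved under pics/ and viewed, on a budget of 10 in all, crops included, one or two more only if the job needs it, and the job is handed in when it is done.

Besides the shell and the picture viewer there is one more tool, called by a JSON object that holds its "op" and its "data", one argument or row to a line. send_rows: Moves the arm, as the interface text tells. Its arguments: {"type":"object","properties":{"plan":{"type":"array","items":{"type":"array","items":{"type":"number"}}},"newtons":{"type":"number"}},"required":["plan"]}

```bash
mkdir -p pics; cat > h.py <<'E'
import numpy as np, cv2
from plant import readout, read_camera, hand_in, nets, env
def K(p):
    h,w=p["img"].shape[:2]; f=h/2/np.tan(np.radians(p["vertical_fov"])/2)
    return np.array([[f,0,p["cx"]],[0,f,p["cy"]],[0,0,1.]])
def back(p,xy,z):
    u=cv2.undistortPoints(np.array([[xy]],float),K(p),np.array(p["dist"],float)).ravel()
    R=cv2.Rodrigues(np.array(p["rvec"],float))[0]; t=np.array(p["tvec"],float).ravel()
    c=-R.T@t; d=R.T@np.array([u[0],u[1],1]); return c+d*(z-c[2])/d[2]
def proj(p,X):
    return cv2.projectPoints(np.array(X,float).reshape(-1,1,3),np.array(p["rvec"],float),np.array(p["tvec"],float),K(p),np.array(p["dist"],float))[0].reshape(-1,2)
def save(p,n): cv2.imwrite("pics/"+n,p["img"][:,:,::-1])
Z=dict(port_green=.06,port_red=.06,port_yellow=.06,port_blue=.06,pointer=.06,pointer_tip=.086,start_top=.082,vial=.06,amber_bottle=0,beaker=0,unit=0)
E
python3 - <<'E'
from h import *
print(readout.observe(), env.grip_point_offset)
for n in("top","scene"):
    p=read_camera(n); save(p,n+"1.png")
    for q in Z:
        r=nets.tip_of(p,q)[:2]
        print(n,q,[(np.round(a["xy"]),round(a["confidence"],2),np.round(back(p,a["xy"],Z[q])[:2],4)) for a in r])
E
```

```text
{'clock': 0.0, 'joint_positions': array([-1.38618782,  0.33390758,  0.03985098,  1.46628931, -0.01338571,
        1.34328094, -0.05849314]), 'joint_vel': array([-3.31297477e-04,  1.82455217e-03,  4.18259120e-04,  7.79552492e-04,
       -8.32537192e-05,  1.11275980e-03,  8.35128671e-04]), 'effort': array([ 3.46733714e-04, -6.56356502e+01,  1.33530792e+00, -4.03813362e+01,
       -5.99260814e-02,  4.47368296e-02,  1.86241919e-04]), 'eef_pos': array([0.1818968 , 0.623538  , 0.22165227]), 'orientation': array([ 0.70057097, -0.10004008,  0.09995999, -0.69942855]), 'wrist_force': array([ 1.34744512, -0.40437103,  0.52581252]), 'torque': array([-0.01574901, -0.02870927,  0.03489698]), 'gripper_width': 1.0015561677812874} 0.0187
top port_green [(array([340., 231.]), 0.52, array([ 0.5671, -0.0911])), (array([317., 191.]), 0.34, array([ 0.643 , -0.0491]))]
top port_red [(array([415., 206.]), 0.72, array([ 0.6132, -0.2354])), (array([217., 236.]), 0.44, array([0.5608, 0.1364]))]
top port_yellow [(array([318., 192.]), 0.75, array([ 0.6415, -0.051 ])), (array([238., 198.]), 0.58, array([0.6301, 0
[... 850 characters left out ...]
0.1286]))]
scene port_yellow [(array([229., 243.]), 0.7, array([ 0.6449, -0.0515]))]
scene port_blue [(array([309., 247.]), 0.56, array([0.6356, 0.0905]))]
scene pointer [(array([278., 220.]), 0.81, array([0.559 , 0.0237]))]
scene pointer_tip [(array([272., 230.]), 0.56, array([0.6324, 0.0245]))]
scene start_top [(array([282., 186.]), 0.49, array([0.4636, 0.0175])), (array([217., 218.]), 0.23, array([ 0.601 , -0.0823]))]
scene vial [(array([326., 195.]), 0.64, array([0.4488, 0.1078]))]
scene amber_bottle [(array([406., 250.]), 0.62, array([0.5355, 0.2732]))]
scene beaker [(array([126., 255.]), 0.64, array([ 0.6314, -0.2571]))]
scene unit [(array([272., 250.]), 0.73, array([0.5734, 0.0146]))]
```

```bash
python3 - <<'E'
import cv2
a=cv2.imread("pics/top1.png")[130:340,110:450];b=cv2.imread("pics/scene1.png")[130:340,90:430]
cv2.imwrite("pics/both.png",cv2.resize(cv2.vconcat([a,b]),None,fx=1.42,fy=1.42,interpolation=cv2.INTER_CUBIC))
E
```

```text
(no output)
```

View pics/both.png

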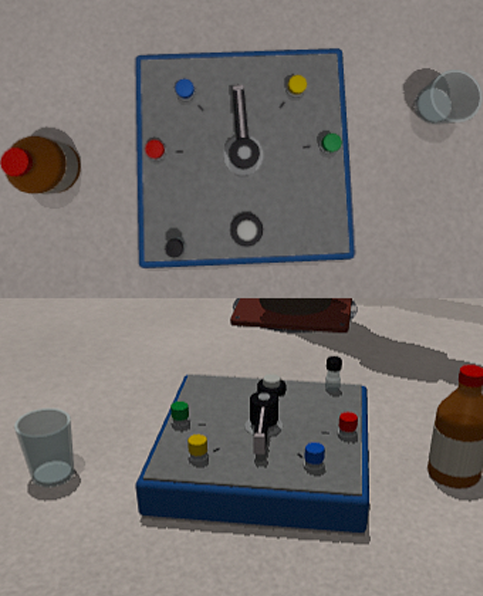

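```bash
cat >> h.py <<'E'
from scipy.optimize import least_squares
H={'g':(0.35,.70),}
def caps(p):
    hsv=cv2.cvtColor(p["img"],cv2.COLOR_RGB2HSV).astype(int); return hsv
def centroid(p,guess,lo,hi,r=16):
    hsv=cv2.cvtColor(p["img"],cv2.COLOR_RGB2HSV); m=cv2.inRange(hsv,np.array([lo,110,50]),np.array([hi,255,255]))
    if lo==0: m|=cv2.inRange(hsv,np.array([172,110,50]),np.array([180,255,255]))
    yy,xx=np.nonzero(m); k=np.hypot(xx-guess[0],yy-guess[1])<r
    return np.array([xx[k].mean(),yy[k].mean()]),k.sum()
C=dict(green=(45,85,-85),yellow=(20,34,-40),blue=(98,125,40),red=(0,8,85))
def fit(ps):
    obs=[]
    for p in ps:
        for c,(lo,hi,a) in C.items():
            a=np.radians(a); X0=np.array([.559+.112*np.cos(a+.18),.0225+.112*np.sin(a+.18),.08])
            ang=a
            for _ in range(1):
                g=proj(p,[np.r_[dict(green=(.567,-.090),yellow=(.642,-.050),blue=(.632,.096),red=(.558,.132))[c],.085]])[0]
            xy,n=centroid(p,g,lo,hi); obs.append((p,a,xy,n,c))
    def res(v,full=False):
        return np.concatenate([proj(p,[[v[0]+.112*np.cos(a+v[2]),v[1]+.112*np.sin(a+v[2]),v[3]]])[0]-xy for p,a,xy,n,c in obs])
    s=least_squares(res,[.559,.0225,0,.083]); return s.x,res(s.x).reshape(-1,2),[(o[4],o[3]) for o in obs]
E
python3 - <<'E'
from h import *
ps=[read_camera("top"),read_camera("scene")]
for q in (ps,ps[:1]):
    x,r,o=fit(q); print(np.round(x,4),np.degrees(x[2])); print(np.round(r,1).tolist(),o)
x,_,_=fit(ps); c,s=np.cos(x[2]),np.sin(x[2])
print("start",x[0]-.095*c,x[1]-.095*s)
for p in ps:
    # white line of pointer: tip & hub
    m=nets.trace(p,"pointer")[0]; t=nets.tip_of(p,"pointer_tip")[0]
    X=back(p,t["xy"],.086); print(m["box"],X, "ang",np.degrees(np.arctan2(X[1]-x[1],X[0]-x[0])))
E
```

```text
[0.5548 0.0188 0.027  0.0817] 1.5472207489486625
[[-0.6, 0.2], [0.2, 0.1], [0.4, -0.2], [0.2, -0.3], [0.5, 2.3], [-0.2, -1.0], [-0.1, -0.8], [0.1, -0.6]] [('green', np.int64(132)), ('yellow', np.int64(148)), ('blue', np.int64(140)), ('red', np.int64(149)), ('green', np.int64(61)), ('yellow', np.int64(183)), ('blue', np.int64(181)), ('red', np.int64(162))]
[0.5542 0.0188 0.0316 0.085 ] 1.8099555927077013
[[-0.3, 0.0], [0.2, -0.1], [0.0, -0.1], [-0.0, 0.2]] [('green', np.int64(132)), ('yellow', np.int64(148)), ('blue', np.int64(140)), ('red', np.int64(149))]
start 0.4597965768157334 0.016230897964349095
[269.6, 187.9, 292.7, 250.2] [0.63643765 0.0245088  0.086     ] ang 4.0010515201257
[267.5, 195.8, 286.5, 239.9] [0.64561733 0.02484837 0.086     ] ang 3.811167453292386
```

{"op": "send_rows", "data": {
  "plan": [
    [22, -28, 0, -0.7, 255],
    [22, -28, 0, -0.7, 255],
    [22, -28, 0, -0.7, 255],
    [22, -28, 0, -0.7, 255],
    [22, -28, 0, -0.7, 255],
    [22, -28, 0, -0.7, 255],
    [22, -28, 0, -0.7, 255],
    [22, -28, 0, -0.7, 255],
    [22, -28, 0, -0.7, 255],
    [22, -28, 0, -0.7, 255],
    [22, -28, 0, -0.7, 255],
    [22, -28, 0, -0.7, 255],
    [22, -28, 0, -0.7, 255],
    [22, -28, 0, -0.7, 255],
    [22, -28, 0, -0.7, 255],
    [22, -28, 0, -0.7, 255],
    [22, -28, 0, -0.7, 255],
    [22, -28, 0, -0.7, 255],
    [22, -28, 0, -0.7, 255],
    [0, 0, 0, 0, 255]
  ]
}}

```text
clock: 3.5
eef_pos: [0.6103, 0.0678, 0.2253]
orientation: [-0.517, 0.478, -0.48, 0.523]
wrist_force: [-0.3, -0.4, -0.3]
gripper_width: 0.006
```

{"op": "send_rows", "data": {
  "plan": [
    [0, 0, -30, 0, 255],
    [0, 0, -30, 0, 255],
    [0, 0, -30, 0, 255],
    [0, 0, -25, 0, 255],
    [0, 0, -15, 0, 255],
    [0, 0, -12, 0, 255],
    [0, 0, 0, 0, 255]
  ]
}}

```text
clock: 4.2
eef_pos: [0.6112, 0.0682, 0.0801]
orientation: [-0.515, 0.477, -0.481, 0.525]
wrist_force: [-1.0, -1.1, 0.2]
gripper_width: 0.005
```

```bash
python3 - <<'E'
from h import *
p=read_camera("scene");cv2.imwrite("pics/s2.png",cv2.resize(p["img"][130:340,90:430,::-1],None,fx=2,fy=2,interpolation=cv2.INTER_CUBIC))
E
```

```text
(no output)
```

View pics/s2.png

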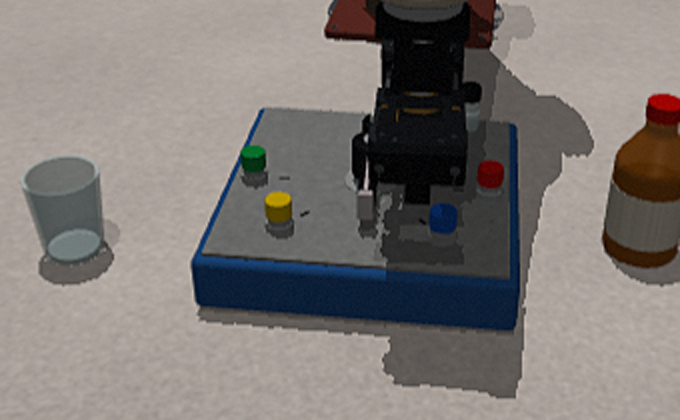

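```bash
cat > sw.py <<'E'
import sys; from h import *
def pos(t,r=60,w=17,C=(554.8,18.8)):
    t=np.radians(t); return np.array([C[0]+r*np.cos(t)-w*np.sin(t),C[1]+r*np.sin(t)+w*np.cos(t)])
s=readout.observe(); x,y,z,w=s["orientation"]; P=s["eef_pos"]*1000
print("yaw",np.degrees(np.arctan2(2*(y*z-x*w),2*(x*z+y*w))),P.round(1),s["wrist_force"].round(1))
if len(sys.argv)>1:
    a,b,n=map(float,sys.argv[1:]); th=np.linspace(a,b,int(n)+1); q=np.array([pos(t) for t in th])
    print("to start",(q[0]-P[:2]).round(1)); print(np.diff(q,axis=0).round(1).tolist(),"turn",(b-a)/n/5)
E
python3 sw.py 4 -60 16
```

```text
yaw 4.714489589937489 [611.9  68.3  81.1] [0.1 0.6 1.3]
to start [  1.6 -28.4]
[[1.3, -4.1], [1.0, -4.2], [0.7, -4.3], [0.4, -4.3], [0.1, -4.4], [-0.2, -4.3], [-0.5, -4.3], [-0.8, -4.3], [-1.1, -4.2], [-1.4, -4.1], [-1.6, -4.0], [-1.9, -3.9], [-2.2, -3.8], [-2.4, -3.6], [-2.7, -3.4], [-2.9, -3.2]] turn -0.8
```

{"op": "send_rows", "data": {
  "plan": [
    [1, -10, 0, 0, 255],
    [1, -10, 0, 0, 255],
    [0, -8, 0, 0, 255],
    [1, -4, 0, -0.8, 255],
    [1, -4, 0, -0.8, 255],
    [0.7, -4.3, 0, -0.8, 255],
    [0.4, -4.3, 0, -0.8, 255],
    [0, -4.4, 0, -0.8, 255],
    [0, -4.3, 0, -0.8, 255],
    [-0.5, -4.3, 0, -0.8, 255],
    [-0.8, -4.3, 0, -0.8, 255]
  ]
}}

```text
clock: 5.35
eef_pos: [0.6196, 0.0025, 0.0884]
orientation: [0.352, -0.604, 0.612, -0.37]
wrist_force: [1.0, 3.1, -1.9]
gripper_width: -0.001
```

```bash
python3 sw.py -28 -60 8
```

```text
yaw -28.59122093488831 [619.6   2.5  88.4] [ 1.   3.1 -1.9]
to start [-3.8  3.2]
[[-1.1, -4.2], [-1.4, -4.1], [-1.6, -4.0], [-1.9, -3.9], [-2.2, -3.8], [-2.4, -3.6], [-2.7, -3.4], [-2.9, -3.2]] turn -0.8
```

{"op": "send_rows", "data": {
  "plan": [
    [-2, -3.8, -1.5, -0.8, 255],
    [-2, -3.8, -1.5, -0.8, 255],
    [-2, -3.8, -1.5, -0.8, 255],
    [-2.2, -3.8, -1.5, -0.8, 255],
    [-2.5, -3.6, -1.5, -0.8, 255],
    [-2.7, -3.4, -1.5, -0.8, 255],
    [-3, -3.2, -1, -0.8, 255]
  ]
}}

```text
clock: 6.05
eef_pos: [0.6084, -0.0261, 0.0853]
orientation: [0.182, -0.673, 0.686, -0.209]
wrist_force: [0.9, 1.5, 0.0]
gripper_width: 0.005
```

```bash
python3 sw.py -58 -78 5; python3 - <<'E'
from h import *
for n in("top","scene"):
    p=read_camera(n);print([(np.round(a["xy"]),back(p,a["xy"],.086)) for a in nets.tip_of(p,"pointer_tip")[:2]])
    cv2.imwrite(f"pics/{n}3.png",cv2.resize(p["img"][130:340,90:430,::-1],None,fx=2,fy=2,interpolation=cv2.INTER_CUBIC))
E
```

```text
yaw -57.94246871798266 [608.4 -26.1  85.3] [0.9 1.5 0. ]
to start [-7.4  3. ]
[[-3.0, -3.1], [-3.2, -2.9], [-3.4, -2.7], [-3.6, -2.4], [-3.8, -2.2]] turn -0.8
[]
[(array([235., 220.]), array([ 0.60793565, -0.04736099,  0.086     ]))]
```

View pics/scene3.png

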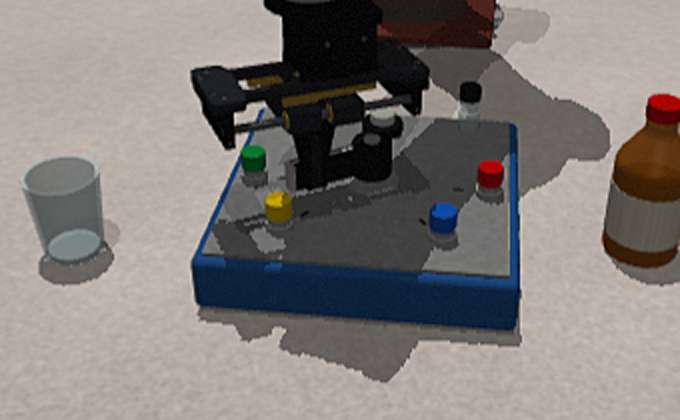

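{"op": "send_rows", "data": {
  "plan": [
    [-3, -3.5, -0.8, -0.6, 255],
    [-3.3, -3.3, -0.8, -0.6, 255],
    [-3.5, -3, -0.8, -0.6, 255],
    [-3.7, -2.8, -0.8, -0.6, 255],
    [-3.8, -2.6, -0.8, -0.6, 255],
    [-4, -2.3, -0.8, -0.6, 255],
    [-4, -2, -0.8, -0.6, 255],
    [0, 0, 0, 0, 255]
  ]
}}

```text
clock: 7.05
eef_pos: [0.5872, -0.0448, 0.0827]
orientation: [0.057, -0.695, 0.711, -0.086]
wrist_force: [0.9, 0.7, 0.2]
gripper_width: 0.004
```

```bash
python3 sw.py; python3 - <<'E'
from h import *
for n in("top","scene"):
    p=read_camera(n)
    for a in nets.tip_of(p,"pointer_tip")[:2]:
        X=back(p,a["xy"],.086)-[.5548,.0188,0]; print(n,a["confidence"],np.hypot(*X[:2]),np.degrees(np.arctan2(X[1],X[0])))
s=readout.observe();d=s["eef_pos"][:2]-[.5548,.0188];r=np.hypot(*d)
print("arm est",np.degrees(np.arctan2(d[1],d[0])-np.arcsin(.0165/r)),r)
E
```

```text
yaw -78.4087020115478 [587.2 -44.8  82.7] [0.9 0.7 0.2]
scene 0.83 0.08440282753974807 -70.36087211502645
arm est -76.26919036651172 0.0712894689773954
```

{"op": "send_rows", "data": {
  "plan": [
    [-3, -1.2, 0, -0.2, 255],
    [0, 0, 0, 0, 255],
    [8, 2, 0, 0, 255],
    [8, 2, 10, 0, 255],
    [0, 20, 40, 0, 255],
    [0, 30, 40, 0, 255],
    [0, 40, 40, 0, 255],
    [0, 40, 0, 0, 255],
    [0, 40, 0, 0, 255],
    [0, 40, 0, 0, 255],
    [0, 20, 0, 0, 255]
  ]
}}

```text
clock: 8.35
eef_pos: [0.6039, 0.1885, 0.22]
orientation: [0.047, -0.695, 0.713, -0.08]
wrist_force: [0.6, 0.2, -0.0]
gripper_width: 0.004
```

```bash
cat > look.py <<'E'
import sys; from h import *
im=[]
for n in("top","scene"):
    p=read_camera(n)
    for a in nets.tip_of(p,"pointer_tip")[:2]:
        X=back(p,a["xy"],.086)-[.5548,.0188,0]; print(n,a["xy"],a["confidence"],np.hypot(*X[:2]),np.degrees(np.arctan2(X[1],X[0])))
    g=proj(p,[[.5548,.0188-.05,.08]])[0].astype(int); c=p["img"][g[1]-50:g[1]+50,g[0]-65:g[0]+65,::-1]
    print(n,"crop origin",g-[65,50]); im.append(cv2.resize(c,None,fx=3,fy=3,interpolation=cv2.INTER_CUBIC))
cv2.imwrite("pics/"+sys.argv[1],np.hstack(im)) 
E
python3 look.py l4.png
```

```text
top [329.8, 231.1] 0.89 0.08736284030791744 -83.03732513449603
top crop origin [244 187]
scene [228.8, 210.0] 0.64 0.08762322806741774 -74.70324978158409
scene [216.3, 219.1] 0.57 0.11470994351719871 -60.19659204591668
scene crop origin [184 157]
```

View pics/l4.png

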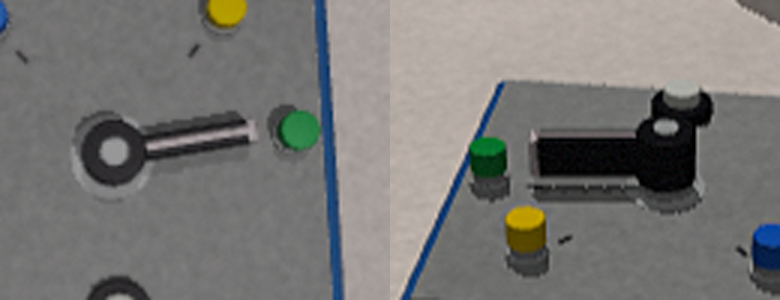

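```bash
cat > meas.py <<'E'
from h import *
p=read_camera("top"); x,r,_=fit([p]); print("fit",x[:2],"green world deg",np.degrees(x[2])-85, np.abs(r).max())
C=x[:2]; hsv=cv2.cvtColor(p["img"],cv2.COLOR_RGB2GRAY).astype(float)
# predicted line image for many angles: score = brightness contrast along line at z=.1
def prof(t,off):
    u=np.array([np.cos(t),np.sin(t)]);n=np.array([-u[1],u[0]]); rr=np.linspace(.028,.078,60)
    X=np.c_[C+rr[:,None]*u+off*n,np.full(60,.1)]; q=proj(p,X).astype(np.float32)
    return cv2.remap(hsv.astype(np.float32),q[:,0].reshape(1,-1),q[:,1].reshape(1,-1),cv2.INTER_CUBIC).mean()
best=max(((prof(np.radians(a),o)*1-.5*(prof(np.radians(a),o+.005)+prof(np.radians(a),o-.005)),a,o) for a in np.arange(-95,-65,.25) for o in np.arange(-.004,.0041,.0005)))
print("line: score,world deg,offset",best)
best=max(((prof(np.radians(a),0)*1-.5*(prof(np.radians(a),.005)+prof(np.radians(a),-.005)),a) for a in np.arange(-95,-65,.25)))
print("through axis",best)
for nm,z in(("hub circle",.104),):
    m=nets.tip_of(p,"pointer")[0]; print("pointer net",back(p,m["xy"],.06))
print("cap from axis deg")
E
python3 meas.py; python3 meas.py|head -3
```

```text
fit [0.55430684 0.01890553] green world deg -83.2583391234776 0.18285684256960621
line: score,world deg,offset (np.float32(130.75354), np.float64(-81.25), np.float64(0.0))
through axis (np.float32(130.75354), np.float64(-81.25))
pointer net [0.55836178 0.02374248 0.06      ]
cap from axis deg
fit [0.55433143 0.01892665] green world deg -83.23941026183255 0.17627795441623562
line: score,world deg,offset (np.float32(131.01912), np.float64(-81.25), np.float64(0.0))
through axis (np.float32(131.01912), np.float64(-81.25))
```

{"op": "send_rows", "data": {
  "plan": [
    [0, -40, 0, 0, 255],
    [0, -40, 0, 0, 255],
    [0, -40, 0, 0, 255],
    [0, -40, 0, 0, 255],
    [0, -40, 0, 0, 255],
    [0, -33, -5, 0, 255],
    [0, 0, -25, 0, 255],
    [0, 0, -30, 0, 255],
    [0, 0, -30, 0, 255],
    [0, 0, -25, 0, 255],
    [0, 0, -15, 0, 255],
    [0, 0, -5, 0, 255],
    [0, 0, 0, 0, 255]
  ]
}}

```text
clock: 10.05
eef_pos: [0.6, -0.0752, 0.0839]
orientation: [0.035, -0.696, 0.714, -0.072]
wrist_force: [-0.2, 0.1, -0.6]
gripper_width: 0.007
```

{"op": "send_rows", "data": {
  "plan": [
    [0, 14, 0, 0, 255],
    [0, 13, 0, 0, 255],
    [0, 0, 0, 0, 255],
    [-5, 0, 0, 0, 255],
    [-4, 0, 0, 0, 255],
    [0, 0, 0, 0, 255]
  ]
}}

```text
clock: 10.65
eef_pos: [0.5928, -0.0443, 0.0879]
orientation: [0.034, -0.696, 0.713, -0.075]
wrist_force: [-0.0, -0.8, 0.2]
gripper_width: 0.005
```

{"op": "send_rows", "data": {
  "plan": [
    [-3, -1, -2, 0, 255],
    [-3, -1, -2, 0, 255],
    [-3, 0, 0, 0, 255],
    [0, 0, 0, 0, 255]
  ]
}}

```text
clock: 11.05
eef_pos: [0.5831, -0.0475, 0.0838]
orientation: [0.033, -0.696, 0.713, -0.075]
wrist_force: [0.4, 0.3, -0.6]
gripper_width: 0.004
```

```bash
python3 sw.py
```

```text
yaw -81.29888203162679 [583.1 -47.5  83.8] [ 0.4  0.3 -0.6]
```

{"op": "send_rows", "data": {
  "plan": [
    [-1.5, -0.3, 0, 0, 255],
    [0, 0, 0, 0, 255],
    [8, 2, 0, 0, 255],
    [8, 2, 10, 0, 255],
    [0, 20, 40, 0, 255],
    [0, 30, 40, 0, 255],
    [0, 40, 30, 0, 255],
    [0, 40, 0, 0, 255],
    [0, 40, 0, 0, 255],
    [0, 25, 0, 0, 255],
    [0, 0, 0, 0, 255]
  ]
}}

```text
clock: 12.15
eef_pos: [0.6012, 0.1593, 0.2155]
orientation: [0.03, -0.695, 0.714, -0.075]
wrist_force: [0.3, 0.2, -0.5]
gripper_width: 0.003
```

```bash
python3 meas.py; python3 look.py l5.png
```

```text
top [330.5, 231.6] 0.57 0.0884862476392631 -83.71686192689671
top crop origin [244 187]
scene [226.8, 206.9] 0.62 0.09169447772981423 -81.90727027829868
scene crop origin [184 157]h.py:22: RuntimeWarning: Mean of empty slice.
  return np.array([xx[k].mean(),yy[k].mean()]),k.sum()
  ret = ret.dtype.type(ret / rcount)
Traceback (most recent call last):
  File "meas.py", line 2, in <module>
    p=read_camera("top"); x,r,_=fit([p]); print("fit",x[:2],"green world deg",np.degrees(x[2])-85, np.abs(r).max())
                                ~~~^^^^^
  File "h.py", line 35, in fit
    s=least_squares(res,[.559,.0225,0,.083]); return s.x,res(s.x).reshape(-1,2),[(o[4],o[3]) for o in obs]
ValueError: Residuals are not finite in the initial point.
```

View pics/l5.png

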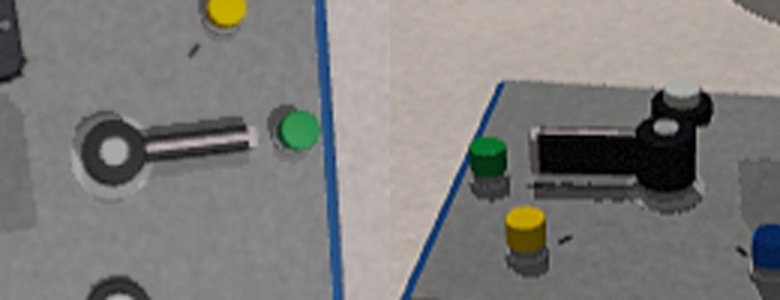

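```bash
sed -i 's/x,r,_=fit(\[p\]);.*/C=np.array([.5543,.0189])/; s/^C=x\[:2\]; //' meas.py; python3 meas.py; python3 sw.py
```

```text
line: score,world deg,offset (np.float32(142.43452), np.float64(-84.0), np.float64(0.0))
through axis (np.float32(142.43452), np.float64(-84.0))
pointer net [0.55707089 0.02375379 0.06      ]
cap from axis deg
yaw -82.0514283584731 [601.2 152.1 215.1] [-0.7  0.1  0.2]
```

{"op": "send_rows", "data": {
  "plan": [
    [-8, -8, 0, 1, 255],
    [-8, -8, 0, 1, 255],
    [-8, -8, 0, 1, 255],
    [-8, -8, 0, 1, 255],
    [-8, -8, 0, 1, 255],
    [-8, -8, 0, 1, 255],
    [-8, -8, 0, 1, 255],
    [-8, -8, 0, 1, 255],
    [-8, -8, 0, 1, 255],
    [-8, -8, 0, 1, 255],
    [-8, -8, 0, 1, 255],
    [-8, -8, 0, 1, 255],
    [-8, -8, 0, 1, 255],
    [-8, -8, 0, 1, 255],
    [-8, -8, 0, 1, 255],
    [-8, -8, 0, 1, 255],
    [0, 0, 0, 0, 255],
    [0, 0, 0, 0, 255]
  ]
}}

```text
clock: 14.3
eef_pos: [0.4669, 0.0012, 0.2141]
orientation: [-0.473, 0.511, -0.493, 0.521]
wrist_force: [0.9, 0.2, -0.3]
gripper_width: 0.008
```

```bash
python3 sw.py
```

```text
yaw -0.6071077782616505 [466.9   1.2 214.1] [ 0.9  0.2 -0.3]
```

{"op": "send_rows", "data": {
  "plan": [
    [-4, 7, 0, 0, 255],
    [-3, 6, -15, 0, 255],
    [0, 0, -25, 0, 255],
    [0, 0, -25, 0, 255],
    [0, 0, -25, 0, 255],
    [0, 0, -15, 0, 255],
    [0, 0, 0, 0, 255]
  ]
}}

```text
clock: 15.0
eef_pos: [0.46, 0.0198, 0.106]
orientation: [-0.47, 0.513, -0.496, 0.519]
wrist_force: [-0.4, -0.1, -0.5]
gripper_width: 0.008
```

```bash
python3 - <<'E'
from h import *
print(readout.observe()["eef_pos"])
p=read_camera("scene");print(proj(p,[[.4593,.016,.082]]))
cv2.imwrite("pics/s6.png",cv2.resize(p["img"][130:270,170:370,::-1],None,fx=3.5,fy=3.5,interpolation=cv2.INTER_CUBIC))
E
```

```text
[0.46002088 0.01975776 0.10600979]
[[281.24897762 184.83339976]]
```

View pics/s6.png

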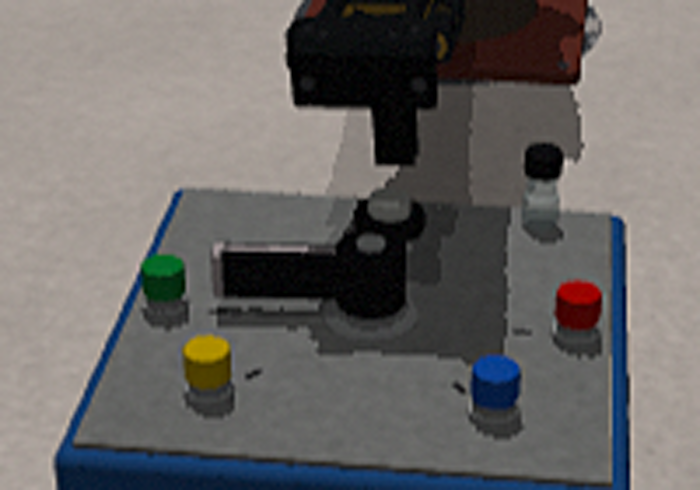

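{"op": "send_rows", "data": {
  "plan": [
    [0, -3, 0, 0, 255],
    [0, 0, -10, 0, 255],
    [0, 0, -8, 0, 255],
    [0, 0, -3, 0, 255],
    [0, 0, -2, 0, 255],
    [0, 0, 0, 0, 255]
  ]
}}

```text
clock: 15.65
eef_pos: [0.4634, 0.0179, 0.0868]
orientation: [-0.468, 0.513, -0.497, 0.521]
wrist_force: [0.6, -0.5, 0.6]
gripper_width: 0.007
```

{"op": "send_rows", "data": {
  "plan": [
    [-3, -1.5, 0, 0, 255],
    [0, 0, -3, 0, 255],
    [0, 0, -3, 0, 255],
    [0, 0, -2, 0, 255]
  ]
}}

```text
clock: 16.05
eef_pos: [0.4608, 0.0163, 0.0793]
orientation: [-0.467, 0.513, -0.497, 0.522]
wrist_force: [-1.6, -0.8, 3.3]
gripper_width: 0.006
```

{"op": "send_rows", "data": {
  "plan": [
    [0, 0, -2, 0, 255],
    [0, 0, -2, 0, 255],
    [0, 0, -2, 0, 255]
  ]
}}

```text
clock: 16.35
eef_pos: [0.4612, 0.0163, 0.0756]
orientation: [-0.467, 0.514, -0.495, 0.521]
wrist_force: [-23.8, -3.1, 63.1]
gripper_width: 0.002
```

{"op": "send_rows", "data": {
  "plan": [
    [0, 0, 5, 0, 255],
    [0, 0, 8, 0, 255],
    [0, 0, 25, 0, 255],
    [0, 0, 40, 0, 255],
    [0, 0, 40, 0, 255],
    [0, 40, 10, 0, 255],
    [0, 40, 0, 0, 255],
    [0, 40, 0, 0, 255],
    [0, 40, 0, 0, 255],
    [0, 0, 0, 0, 255],
    [0, 0, 0, 0, 255]
  ]
}}

```text
clock: 17.45
eef_pos: [0.4602, 0.1816, 0.2089]
orientation: [-0.465, 0.516, -0.496, 0.521]
wrist_force: [-0.5, -0.8, -0.2]
gripper_width: 0.007
```

```bash
python3 meas.py; python3 - <<'E'
from h import *
print(readout.observe()["wrist_force"])
im=[]
for n in("top","scene"):
    p=read_camera(n); im.append(p["img"][130:340,90:430,::-1])
    for q in("vial","amber_bottle","beaker","start_top"):
        print(n,q,[(np.round(back(p,a["xy"],Z[q])[:2],4)) for a in nets.tip_of(p,q)[:1]])
cv2.imwrite("pics/f.png",cv2.resize(np.vstack(im),None,fx=1.42,fy=1.42,interpolation=cv2.INTER_CUBIC))
E
```

```text
line: score,world deg,offset (np.float32(128.97058), np.float64(-84.0), np.float64(0.0))
through axis (np.float32(128.97058), np.float64(-84.0))
pointer net [0.55448657 0.02322347 0.06      ]
cap from axis deg
[-0.08991982 -0.18871683  0.92679542]
top vial [array([0.4391, 0.0993])]
top amber_bottle [array([0.5415, 0.2804])]
top beaker [array([ 0.6249, -0.2536])]
top start_top [array([0.458 , 0.0177])]
scene vial [array([0.4523, 0.096 ])]
scene amber_bottle [array([0.5393, 0.2724])]
scene beaker [array([ 0.6255, -0.2568])]
scene start_top [array([0.4653, 0.0151])]
```

View pics/f.png

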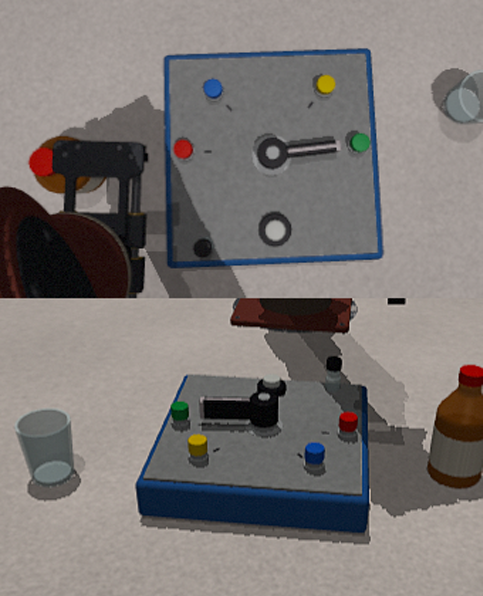

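```bash
python3 -c "from plant import hand_in; print(hand_in())"
```

```text
the job is handed in; nothing more can be done
None
```

The pointer is on green and the start button was pressed to the bottom and let go afterwards. I handed the job in at about 17.5 s on the robot's clock.

- **Pointer:** I pushed it round with the closed fingertips in two light pushes. The readings I took were all about 3 N or less. After the button press, the top camera puts it at -84.0°, against -83.25° for the green port, so it is about 0.75° off.
- **Button:** The fingertip went down to 75.6 mm, which is 6.4 mm below the button's starting height, against a full travel of 6 mm. I then lifted clear. The wrist force rose to about 63 N at the bottom: under the 120 N limit, but far more than the 5 N needed. I don't have a direct reading that the button came back up; the final picture shows nothing wrong with it.
- **Other items:** The vial, amber bottle and beaker are standing in the final pictures. The beaker and bottle are at the same positions as before, within the camera error. The vial's estimates scatter by about 1 cm, and I saw no sign that it moved.
- **Disagreement:** While I was pushing, the scene camera's estimate of the pointer angle was 6–8° away from the others. I trusted the top camera, and by the last push the scene camera read -82°.

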